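# Close a two-part bonbon mould on its two dowel pins until both latches snap

### The job

Close the two-part bonbon mould: take the upper mould half by its black bridge handle, lower it over the two dowel pins of the lower half, which may sit anywhere along the runners of its stand, feeling for the pins rather than forcing it, and press it gently home until it lies flush and both brass spring latches have snapped over its edges. Then let go, and leave the pieces of chocolate and the timer where they are.

Things in the scene. Friction and masses are not known exactly. Their poses are not given: they have to be found in the camera images.
- upper_half: Upper mould half, loose, 0.3 to 0.5 kg: blue-grey flat plate 104 x 140 x 8 mm (x, y, z) with six domes (40 mm wide at the foot, 18 mm high) on top and a black bridge handle. Origin: centre of the plate's underside; z up, y along the 140 mm side. Starts flat on the table, domes up.
- hole_round (a point): On the upper half's underside at its y = +58 mm, x = 0: centre of a round hole of 12 mm diameter, right through the plate. It may go over either pin.
- hole_slot (a point): On the upper half's underside at its y = -58 mm, x = 0: centre of a slot right through the plate, 12 mm along x and 15 mm along y. It may go over either pin.
- handle (a point): Centre of the upper half's handle bar, 61 mm above the plate's underside. The bar runs along the plate's x: 101 mm long, 16 mm wide (y), 14 mm high; 38 mm free between its underside and the plate, 20 mm over the domes. Pinch it across its width, at its middle, from above, firmly: pushed hard off-centre or dragged, it slips or tips in the hand.
- stand: Mould stand, fixed to the table: aluminium base 156 x 214 mm (x, y), two runners along its x at y = +-102 mm, 48 mm high. Origin: centre of its underside, on the table; z up. The lower mould half, a blue-grey plate 104 x 194 x 8 mm with six half shells, rides in the runners, its top 40 mm above the origin.
- seat (a point): Fixed point of the stand, 40 mm above its origin: mid-travel of the lower half. The lower half is centred in y and square to the stand, but sits anywhere up to 18 mm either way along the stand's x, different each time and NOT reported: see it or feel for it. About 5 N slides it; stops at 19.5 mm. The upper half's origin ends here plus that x offset (latching may shift it).
- pin_tips (a point): Fixed point of the stand, 62 mm above its origin: height of the tips of the lower half's two steel dowel pins, which stand at y = +-58 mm, at the middle of its length: 10 mm diameter, 22 mm high, top 2.5 mm tapered to 7 mm. The upper half's underside stops here if the holes miss. Within 2 mm, the tapers draw the lower half into line under 5 to 10 N.
- latch_left (a joint): Brass spring bolt on the lower half, stand's +y side, in a steel housing 25 mm above the lower half's top. In m: 0 = sprung out (closed), 0.009 = pushed back. Its bevelled nose reaches 5 mm over the plate's edge; the plate, pressed down over its last 18 mm, pushes it back 5 mm until it snaps over the plate. Both together resist with 8 to 15 N.
- latch_right (a joint): The same spring bolt at the stand's -y side: 0 = sprung out (closed), 0.009 = pushed back.
- bark_a: Bystander: broken piece of dark chocolate, 54 x 48 x 12 mm, between the two halves. Origin: centre of its underside.
- bark_b: Bystander: broken piece of milk chocolate, 48 x 46 x 12 mm, between the two halves, nearer the robot. Origin: centre of its underside.
- timer: Bystander: red and white wind-up timer, 62 mm across, 48 mm high, between the two halves, near the wire cutter. Origin: centre of its underside.

How it is judged:
By the outcome, as a careful person would: the job done as asked, in the order asked, and still so for the second after the job is handed in, with the robot touching nothing.
It also fails if it takes over 67 s, if anything falls off the work surface, if the arm or the gripper's body presses on something with over 40 N, if the wrist force passes 120 N, or if a joint passes its speed limit or range.

### The arm

A 6-joint arm with a two-finger parallel gripper is mounted at the origin on a cart in front of the work surface, level with it; the furniture and walls round the work are solid. World frame = base frame: x ahead of the robot, y to its left, z up, the work surface at z = 0. Lengths are in m, angles in rad, forces in N, time in s.
With the tool pointing down it reaches from about 0.3 to 0.875 m from the base axis. Payload 6.4 kg.
Tool frame: the origin (TCP) lies at the very end of the fingers, on their centre line; the grasp point (between the pads) lies 19 mm behind it (ctrl.hold_point_z is the distance from the TCP to the grasp point, in m); y points along the fingers, x is the direction in which the jaws open and shut, and the axes are right-handed (so a half turn about y gives the same grasp; the last joint's range is limited). The gripper opens to 85 mm and grips with 20 to 120 N. Pads are 22 mm wide; open, the fingers measure 114 mm over their backs; the gripper's body (76 mm by 85 mm) begins 54 mm behind the grasp point. The pads swing forward as they close: fully open they stand 13 mm farther back than shut.
Start: joints at [-1.363, 0.181, 1.607, -0, 1.354, -0.206], TCP at [0.231, -0.526, 0.231] pointing down, gripper open.
Joint ranges: [-2.99, 2.99], [-0.89, 2.07], [0.3, 2.58], [-1.14, 4.28], [0, 2.63], [-3.12, 3.12]. Speed limits (rad/s): [2.57, 2.57, 3.01, 3.14, 3.14, 3.14].

### API

Orientations are given as a unit quaternion [w, x, y, z].
In Python, from bench import ctrl, imaging gives the robot as it stands.
- The arm moves only by the shell command python3 -m jog 'ROWS'. ROWS is JSON, a list of rows, each a list of 3 entries, a list of its own where there are three numbers: the shift along the tool's x, y, z in cm, then the turn, a rotation vector about the tool's x, y, z in rad, then the finger opening in cm, from 0 to 8.54. A call has 1 to 12 rows; each row shifts and turns the pose as measured when the row begins, along the tool's axes as they then stand; what a row does not reach is not made up. A row lasts 1/12 s, in which the tool goes at most 41.7 mm and 7.16 degrees, less where a joint would pass 70% of its speed; a pose out of reach is approached as far as the arm can. A call is refused whole if a number of a shift passes 4.17 or a number of a turn 0.125, either way. A call with a gripper value outside its range is refused whole. The fingers move at their own pace and stop on an object; the grip force is fixed at half the most. Time passes only in rows, so rows that do not move let the fingers close. It gives the time, the measured TCP pose, the force and the opening at its end, in the units of the state.
- ctrl.get_obs(): the state, without advancing time (a new reading comes with each control period).
- imaging.camera(name): name is "scene" or "top" or "wrist"; returns a dict with "frame" (480x640x3 uint8, red, green, blue), "depth" (480x640 float32, m along the optical axis (not along the pixel's ray), 0 where there is no reading), "K" (3x3 intrinsics, pixels), "R" (3x3) and "t" (3): a world point X has camera coordinates R X + t. Camera axes: x right, y down, z forward; pixel columns grow to the right and rows downward; lengths in m; the calibration is good to about 2 mm. A picture is of the moment at which its call begins.
- ctrl.hand_in(): hands the job in, once; it reports no verdict.
The state is a dict: "time_s": time; "q": joint angles; "dq": joint speeds; "joint_efforts": joint torques, N m; "eef_pos": TCP position; "eef_rot": TCP orientation; "wrist_force": force on the tool from outside, world axes, zero at the start; "torque": the same for the moment, N m; "opening": opening from 0.0 (shut) to 1.0 (fully open).
Only numpy, scipy, OpenCV 4.12 (cv2) and the standard library are available. Lean on these libraries where they do the work, as an engineer would, in place of code of your own. Each camera call takes 0.05 s, during which the arm holds its last target. There are 200 camera calls.

## Working session

There is one attempt and no reset: what is moved stays moved. The work goes in short steps, Python scripts to look and compute and a shell command to move; the robot and the scene stay as the last step left them, time stands still between calls to the robot, and variables do not carry over. Pictures are saved under pics/ and viewed, about 8 in all and at most 12, crops included, and the job is handed in when it is done.

```bash
ls; mkdir -p pics; python3 - <<'E'
from bench import ctrl, imaging
import cv2,numpy as np
o=ctrl.get_obs(); print(o, ctrl.hold_point_z)
ims=[]
for n in("top","scene"):
    c=imaging.camera(n); np.savez(f"pics/{n}0.npz",**c); cv2.imwrite(f"pics/{n}0.png",c["frame"][:,:,::-1]); print(n,c["K"].tolist(),c["R"].round(3).tolist(),c["t"].round(3).tolist())
E
```

```text
pics
{'time_s': 0.0, 'q': array([-1.36328706e+00,  1.81598631e-01,  1.60800390e+00, -2.76154563e-05,
        1.35378593e+00, -2.06299384e-01]), 'dq': array([ 0.00024415,  0.00099848, -0.00050346, -0.00064452,  0.00171053,
       -0.00021821]), 'joint_efforts': array([ 9.08985953e-05, -4.44871902e+01, -3.51337302e+01, -3.25584115e-04,
        8.97633639e-03, -6.73002816e-06]), 'eef_pos': array([ 0.23109916, -0.52591162,  0.23035375]), 'eef_rot': array([ 0.59249425, -0.59161038,  0.38707419, -0.38616227]), 'wrist_force': array([-0.25849629,  0.65028741, -0.34508874]), 'torque': array([-0.0074736 , -0.04356451, -0.01904471]), 'opening': 1.0026332569567762} 0.0187
top [[512.5780226188836, 0.0, 318.6878407478834], [0.0, 512.5780226188836, 236.7965923740095], [0.0, 0.0, 1.0]] [[0.028, -0.999, -0.021], [-0.993, -0.026, -0.114], [0.113, 0.024, -0.993]] [0.016, 0.486, 0.944]
scene [[569.091108168387, 0.0, 327.89878018666303], [0.0, 569.091108168387, 247.4875812521097], [0.0, 0.0, 1.0]] [[-0.69, -0.724, 0.018], [-0.47, 0.429, -0.771], [0.55, -0.541, -0.636]] [0.349, 0.277, 0.728]
```

View pics/top0.png

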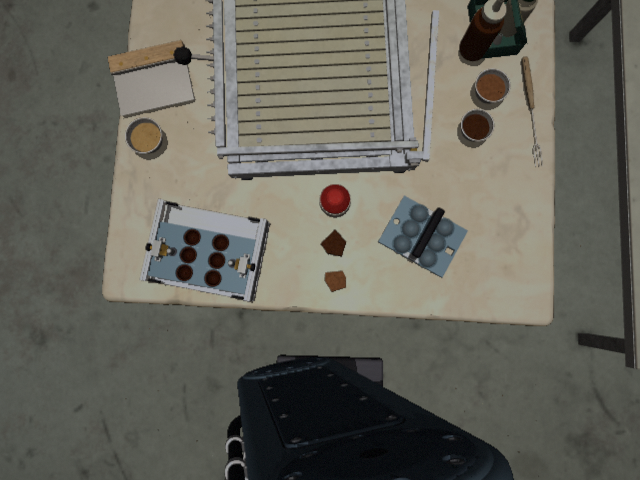

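View pics/scene0.png

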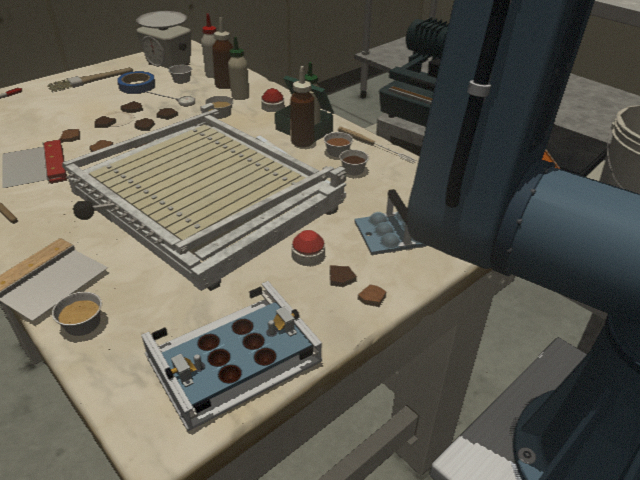

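```bash
cat > h.py <<'E'
import numpy as np,cv2
def load(f): return dict(np.load(f))
def ray(c,uv,z):
    uv=np.atleast_2d(uv).astype(float); d=np.c_[uv,np.ones(len(uv))]@np.linalg.inv(c["K"]).T@c["R"]
    o=-c["R"].T@c["t"]; return o+d*((z-o[2])/d[:,2])[:,None]
def cloud(c):
    v,u=np.mgrid[:480,:640]; D=c["depth"]
    P=np.stack([u,v,np.ones_like(u)],-1)@np.linalg.inv(c["K"]).T*D[...,None]
    return (P-c["t"])@c["R"]
def blue(c):
    h=cv2.cvtColor(c["frame"],cv2.COLOR_RGB2HSV); return cv2.inRange(h,(90,45,60),(115,255,255))
E
python3 - <<'E'
from h import *
c=load("pics/top0.npz"); P=cloud(c); m=blue(c)
for nm,(x0,x1,y0,y1),z in(("low",(140,272,195,305),.040),("up",(372,472,190,285),.008)):
    mm=np.zeros_like(m); mm[y0:y1,x0:x1]=m[y0:y1,x0:x1]; mm=cv2.morphologyEx(mm,cv2.MORPH_OPEN,np.ones((3,3)))
    v,u=np.nonzero(mm); X=ray(c,np.c_[u,v],z); ok=np.abs(P[v,u,2]-z)<.008
    print(nm,ok.sum(),len(ok),np.median(P[v,u,2]))
    for s in(X[:,:2],X[ok][:,:2],P[v,u][ok][:,:2]):
        r=cv2.minAreaRect((s*1000).astype(np.float32)); print(np.round(r[0],1),np.round(r[1],1),r[2])
    im=cv2.resize(c["frame"][y0:y1,x0:x1,::-1],None,fx=5,fy=5,interpolation=cv2.INTER_CUBIC); cv2.imwrite(f"pics/{nm}.png",im)
    # black handle / white
    g=c["frame"].max(2)
    b=np.zeros_like(m); b[y0:y1,x0:x1]=(g[y0:y1,x0:x1]<45)*255
    n,l,st,ce=cv2.connectedComponentsWithStats(b)
    for i in range(1,n):
        if st[i,4]>15:
            v,u=np.nonzero(l==i); r=cv2.minAreaRect((ray(c,np.c_[u,v],.068)[:,:2]*1000).astype(np.float32)); print(" blk",ce[i].round(1),st[i,4],np.round(r[0],1),np.round(r[1],1),r[2],np.median(P[v,u,2]))
a=cv2.imread("pics/low.png");b=cv2.imread("pics/up.png");
w=max(a.shape[0],b.shape[0]); f=lambda i:cv2.copyMakeBorder(i,0,w-i.shape[0],0,0,0)
o=np.hstack([f(a),f(b)]);cv2.imwrite("pics/crops.png",cv2.resize(o,None,fx=.68,fy=.68));print(o.shape)
E
```

```text
low 3115 3123 0.039766913040799094
[440.  247.8] [185.5 102.3] 80.70165252685547
[440.  247.8] [185.5 102.2] 80.70165252685547
[440.1 248. ] [186.2 102.3] 80.7120361328125
 blk [171.4 203.6] 28 [535.5 301.1] [21.3  4. ] 80.09028625488281 0.04295861713532474
 blk [254.  219.2] 23 [510.2 147.5] [18.8  3.9] 81.9349136352539 0.04238139474713361
 blk [259.1 261.3] 130 [434.5 134.1] [  4.4 144.1] 80.44776153564453 0.023915983101425054
 blk [191.6 236.9] 170 [474.6 260.5] [25.8 27.8] 1.4944385290145874 0.03116560790173011
 blk [220.2 242.5] 173 [465.7 206.4] [27.4 27.1] 20.095169067382812 0.031231783638636147
 blk [147.9 246.8] 26 [454.5 339.8] [ 6.9 11.4] 82.37069702148438 0.05958456894913855
 blk [172.3 251.6] 18 [446.8 293.9] [5.8 9.7] 66.4967269897461 0.04619099563147513
 blk [187.7 254.7] 171 [441.5 265.9] [25.5 27.7] 1.5378429889678955 0.03153113942868175
 blk [216.5 259.9] 169 [433.9 211.6] [25.6 25.5] 2.8272666931152344 0.030921005379748952
 blk [183.7 272.3] 174 [409.6 271.6] [26.8 26.7] 32.78429412841797 0.03121673085317029
 blk [252.3 266.9] 27 [422.8 147.2] [10.9  7.3] 1.542100191116333 0.05995352527028396
 blk [212.5 277.7] 169 [401.2 217.2] [25.2 25.5] 3.058439016342163 0.03142962608448888
 blk [153.7 280.6] 29 [393.6 324.3] [22.7  4.1] 82.27449798583984 0.04354071117351078
 blk [237.5 297. ] 22 [368.2 171.1] [20.2  3.1] 80.46647644042969 0.04309381677963629
up 1728 2634 0.010046921379064818
[ 494.9 -170.4] [137.9 103.8] 61.8365364074707
[ 494.5 -170.2] [137.9 102.9] 61.8365364074707
[ 494.8 -170.4] [138.1 103.2] 61.649662017822266
 blk [427.1 233.2] 519 [ 492.2 -168.1] [ 17.2 104. ] 61.806129455566406 0.06692835917575854
(550, 1160, 3)
```

View pics/crops.png

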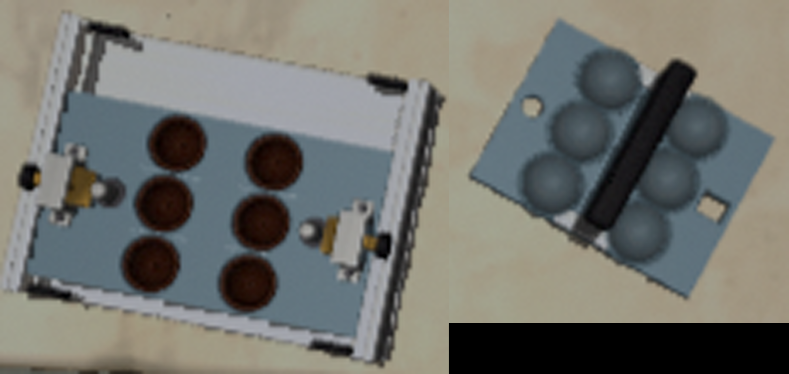

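```bash
cat >> h.py <<'E'
from scipy.spatial.transform import Rotation as Ro
def state():
    from bench import ctrl
    return ctrl.get_obs()
def plan(xyz,yaw,o=None):
    "yaw of tool x (deg), mod 180, tool pointing down -> shift in tool frame cm, total rotvec"
    o=o or state(); R=Ro.from_quat(o["eef_rot"],scalar_first=True); M=R.as_matrix()
    a=np.radians(yaw); best=None
    for k in(0,np.pi):
        x=np.array([np.cos(a+k),np.sin(a+k),0]); z=np.array([0,0,-1.]); T=Ro.from_matrix(np.c_[x,np.cross(z,x),z])
        rv=(R.inv()*T).as_rotvec()
        if best is None or np.linalg.norm(rv)<np.linalg.norm(best[0]): best=(rv,k)
    print("t",round(o["time_s"],2),"pos",o["eef_pos"].round(4),"yawx",np.degrees(np.arctan2(M[1,0],M[0,0])).round(2),"F",o["wrist_force"].round(1),"T",o["torque"].round(2),"open",round(o["opening"]*85.4,1),"q",o["q"].round(2))
    print("shift_tool_cm",(M.T@(np.array(xyz)-o["eef_pos"])*100).round(3),"turn",best[0].round(4),"world cm",((np.array(xyz)-o["eef_pos"])*100).round(2))
E
python3 - <<'E'
from h import *
c=load("pics/top0.npz"); P=cloud(c)
print(c["R"].T@-c["t"])
plan([.4935,-.1695,.12],61.8)
# runners: bright points z .044-.052 near the stand; in rotated frame
a=np.radians(-9.3); ex=np.array([np.cos(a),np.sin(a)]); ey=np.array([-ex[1],ex[0]])
Q=P[195:305,135:275].reshape(-1,3); d=Q[:,:2]-[.44,.248]; X=d@ex*1e3; Y=d@ey*1e3; z=Q[:,2]*1e3
for s in(1,-1):
    k=(np.abs(z-48)<2.5)&(s*Y>90)&(np.abs(s*Y-102)<15); print("runner",s,np.percentile(Y[k],[2,50,98]),np.percentile(X[k],[2,50,98]),k.sum())
    k=(np.abs(z-60.5)<3.5)&(s*Y>45)&(s*Y<67); print("pin",s,k.sum(),np.median(Y[k]),np.median(X[k]))
    k=(z>56)&(s*Y>67); print("latch",s,np.percentile(Y[k],[5,50,95]),np.percentile(X[k],[5,50,95]))
E
```

```text
[0.37536219 0.0055724  0.99345391]
t 0.1 pos [ 0.2311 -0.526   0.2305] yawx -66.29 F [ 0.5 -0.3  0.1] T [-0.03 -0.   -0.04] open 85.1 q [-1.36  0.18  1.61 -0.    1.35 -0.21]
shift_tool_cm [-22.071  11.095  38.353] turn [-1.4522  0.7083  0.7058] world cm [ 26.24  35.65 -11.05]
runner 1 [ 91.49565958  97.20417494 103.53691508] [-59.3636486   22.42425421  90.21796865] 405
pin 1 24 56.1027474885077 0.40895033401775294
latch 1 [69.99141428 79.42077694 98.84617999] [-11.87126347   0.58778139  13.14283055]
runner -1 [-106.18966841 -100.75939025  -94.60632067] [-58.21987935  18.67693082  89.73463049] 423
pin -1 20 -59.978770090416944 0.670413735771174
latch -1 [-249.68678027  -87.60344625  -73.62025397] [-24.61097027  -2.57768841  12.67146605]
```

```bash
sed -i 's/z=np.array(\[0,0,-1.\]); T=Ro.from_matrix(np.c_\[x,np.cross(z,x),z\])/y=np.array([0,0,-1.]); T=Ro.from_matrix(np.c_[x,y,np.cross(x,y)])/' h.py
python3 -c "
from h import *
plan([.494,-.170,.16],61.8)"
```

```text
t 0.1 pos [ 0.2311 -0.526   0.2305] yawx -66.29 F [ 0.5 -0.3  0.1] T [-0.03 -0.   -0.04] open 85.1 q [-1.36  0.18  1.61 -0.    1.35 -0.21]
shift_tool_cm [-22.011   7.095  38.38 ] turn [ 4.00e-04  9.06e-01 -1.60e-03] world cm [26.29 35.6  -7.05]
```

```bash
python3 -m jog '[[[0,0,0],[0,0.1,0],8.5],[[0,0,0],[0,0.1,0],8.5],[[0,0,0],[0,0.1,0],8.5],[[0,0,0],[0,0.1,0],8.5],[[0,0,0],[0,0.1,0],8.5],[[0,0,0],[0,0.1,0],8.5],[[0,0,0],[0,0.1,0],8.5],[[0,0,0],[0,0.1,0],8.5],[[0,0,0],[0,0.1,0],8.5],[[0,0,0],[0,0,0],8.5]]'
python3 -c "
from h import *
plan([.494,-.170,.16],61.8)"
```

```text
time_s: 0.93
eef_pos: [0.2304, -0.5224, 0.2248]
eef_rot: [0.353, -0.35, 0.618, -0.609]
wrist_force: [0.3, -0.3, 0.3]
opening: 0.996
t 0.93 pos [ 0.2304 -0.5224  0.2248] yawx -120.38 F [ 0.3 -0.3  0.3] T [-0.01 -0.01 -0.  ] open 85.1 q [-1.36  0.19  1.61  0.    1.35  0.74]
shift_tool_cm [-43.673   6.847   4.978] turn [ 0.0082 -0.038  -0.0094] world cm [26.36 35.24 -6.48]
```

```bash
python3 -m jog '[[[-3.6,0.4,0.4],[0,0,0],8.5],[[-3.6,0.4,0.4],[0,0,0],8.5],[[-3.6,0.4,0.4],[0,0,0],8.5],[[-3.6,0.4,0.4],[0,0,0],8.5],[[-3.6,0.4,0.4],[0,0,0],8.5],[[-3.6,0.4,0.4],[0,0,0],8.5],[[-3.6,0.4,0.4],[0,0,0],8.5],[[-3.6,0.4,0.4],[0,0,0],8.5],[[-3.6,0.4,0.4],[0,0,0],8.5],[[-3.6,0.4,0.4],[0,0,0],8.5],[[-3.6,0.4,0.4],[0,0,0],8.5],[[0,0,0],[0,0,0],8.5]]'
python3 -c "
from h import *
plan([.494,-.170,.16],61.8)"
```

```text
time_s: 1.93
eef_pos: [0.4699, -0.1857, 0.1791]
eef_rot: [0.363, -0.36, 0.613, -0.603]
wrist_force: [-1.0, 0.1, -0.4]
opening: 0.996
t 1.93 pos [ 0.4699 -0.1857  0.1791] yawx -118.51 F [-1.   0.1 -0.4] T [-0.01  0.02  0.04] open 85.1 q [-0.62  0.09  1.82  0.01  1.24  1.45]
shift_tool_cm [-2.509  1.917  1.392] turn [ 0.0101 -0.0054 -0.01  ] world cm [ 2.41  1.57 -1.91]
```

```bash
python3 -m jog '[[[-1.25,0.6,0.7],[0.005,0,-0.005],8.5],[[-1.25,0.6,0.7],[0.005,0,-0.005],8.5],[[0,0,0],[0,0,0],8.5],[[0,0,0],[0,0,0],8.5]]'
python3 -c "
from h import *
from bench import imaging
plan([.494,-.170,.16],61.8)
c=imaging.camera('wrist'); np.savez('pics/w1.npz',**c); cv2.imwrite('pics/w1.png',c['frame'][:,:,::-1])
P=cloud(c); k=(P[...,2]>.062)&(P[...,2]<.075)&(c['frame'].max(2)<60); print(k.sum())
if k.sum()>50:
  r=cv2.minAreaRect((P[k][:,:2]*1000).astype(np.float32)); print(r)
"
```

```text
time_s: 2.27
eef_pos: [0.4953, -0.1661, 0.1658]
eef_rot: [0.367, -0.368, 0.605, -0.604]
wrist_force: [0.1, -0.5, 0.1]
opening: 0.994
t 2.27 pos [ 0.4953 -0.1661  0.1658] yawx -117.41 F [ 0.1 -0.5  0.1] T [-0.02 -0.02 -0.  ] open 84.9 q [-0.55  0.14  1.8  -0.    1.21  1.5 ]
shift_tool_cm [0.406 0.579 0.065] turn [0.0018 0.0138 0.0007] world cm [-0.13 -0.39 -0.58]
4862
((581.8914184570312, -131.35121154785156), (250.58474731445312, 106.48576354980469), 30.481542587280273)
```

View pics/w1.png

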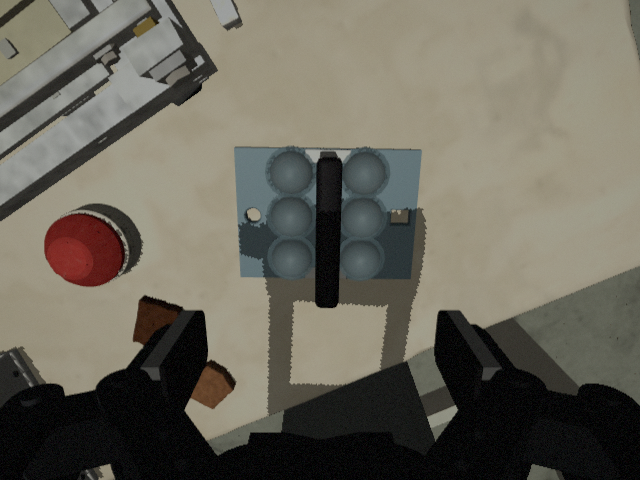

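```bash
python3 -c "
from h import *
c=load('pics/w1.npz'); P=cloud(c)
k=((P[...,2]>.063)&(P[...,2]<.075)).astype(np.uint8); k[320:]=0;k[:,:300]=0;k[:,360:]=0
v,u=np.nonzero(k); print(cv2.minAreaRect((ray(c,np.c_[u,v],.068)[:,:2]*1000).astype(np.float32)),cv2.minAreaRect((P[k>0][:,:2]*1000).astype(np.float32)),np.median(P[k>0][:,2]))
q=ray(c,[[235,147],[421,150],[412,279],[241,279]],.008); print(q.round(4),q.mean(0))
plan([.494,-.170,.10],61.8)
"
```

```text
((496.9211730957031, -172.39697265625), (15.648494720458984, 98.97364044189453), 61.787208557128906) ((496.00970458984375, -172.02638244628906), (15.957685470581055, 100.09632873535156), 61.80671691894531) 0.06662490826143808
[[ 0.5737 -0.1358  0.008 ]
 [ 0.5082 -0.2573  0.008 ]
 [ 0.4162 -0.2101  0.008 ]
 [ 0.4808 -0.0855  0.008 ]] [ 0.4947183  -0.17218744  0.008     ]
t 2.32 pos [ 0.4951 -0.1663  0.1658] yawx -117.46 F [ 0.   0.3 -1.2] T [ 0.03 -0.05  0.01] open 84.9 q [-0.55  0.14  1.8  -0.    1.21  1.5 ]
shift_tool_cm [0.379 6.579 0.083] turn [0.0018 0.0129 0.0005] world cm [-0.11 -0.37 -6.58]
```

```bash
python3 -m jog '[[[0.22,2.5,0.14],[0,0.006,0],8.5],[[0.22,2.5,0.14],[0,0.006,0],8.5],[[0,2.5,0],[0,0,0],8.5],[[0,1.5,0],[0,0,0],8.5],[[0,0,0],[0,0,0],8.5],[[0,0,0],[0,0,0],8.5]]'
python3 -c "
from h import *
plan([.4955,-.1715,.042],61.8)
"
```

```text
time_s: 2.82
eef_pos: [0.4946, -0.1777, 0.0764]
eef_rot: [-0.364, 0.364, -0.605, 0.608]
wrist_force: [-0.6, 0.0, 0.1]
opening: 0.994
t 2.82 pos [ 0.4946 -0.1777  0.0764] yawx -118.1 F [-0.6  0.   0.1] T [ 0.04  0.   -0.04] open 84.9 q [-0.57  0.27  1.85 -0.    1.02  1.49]
shift_tool_cm [-0.597  3.435 -0.232] turn [-0.0038  0.0018  0.0019] world cm [ 0.09  0.62 -3.44]
```

```bash
python3 -m jog '[[[-0.5,0,-0.2],[0,0,0],8.5],[[0,1.2,0],[0,0,0],8.5],[[0,1.2,0],[0,0,0],8.5],[[0,0.8,0],[0,0,0],8.5],[[0,0,0],[0,0,0],8.5],[[0,0,0],[0,0,0],8.5]]'
python3 -c "
from h import *
plan([.4955,-.1715,.042],61.8)
"
```

```text
time_s: 3.32
eef_pos: [0.4974, -0.1747, 0.0458]
eef_rot: [-0.365, 0.362, -0.603, 0.61]
wrist_force: [-0.0, -0.1, 0.5]
opening: 0.994
t 3.32 pos [ 0.4974 -0.1747  0.0458] yawx -118.1 F [-0.  -0.1  0.5] T [ 0.02 -0.07  0.02] open 84.9 q [-0.56  0.32  1.86 -0.    0.95  1.5 ]
shift_tool_cm [-0.193  0.371 -0.318] turn [-0.0108  0.0017  0.0026] world cm [-0.19  0.32 -0.38]
```

```bash
python3 -m jog '[[[-0.2,0.4,-0.3],[-0.01,0,0],8.5],[[0,0,0],[0,0,0],8.5],[[0,0,0],[0,0,0],8.5],[[0,0,0],[0,0,0],8.5]]'
python3 -c "
from h import *
plan([.4955,-.1715,.042],61.8)
"
```

```text
time_s: 3.65
eef_pos: [0.4958, -0.1711, 0.0415]
eef_rot: [-0.363, 0.365, -0.606, 0.607]
wrist_force: [0.9, 0.9, -0.1]
opening: 0.996
t 3.65 pos [ 0.4958 -0.1711  0.0415] yawx -118.07 F [ 0.9  0.9 -0.1] T [-0.07  0.03 -0.06] open 85.0 q [-0.56  0.33  1.86 -0.    0.95  1.51]
shift_tool_cm [ 0.052 -0.054 -0.003] turn [0.0004 0.0022 0.0025] world cm [-0.03 -0.04  0.05]
```

```bash
python3 -m jog '[[[0,0,0],[0,0,0],0],[[0,0,0],[0,0,0],0],[[0,0,0],[0,0,0],0],[[0,0,0],[0,0,0],0],[[0,0,0],[0,0,0],0],[[0,0,0],[0,0,0],0],[[0,0,0],[0,0,0],0],[[0,0,0],[0,0,0],0],[[0,0,0],[0,0,0],0],[[0,0,0],[0,0,0],0],[[0,0,0],[0,0,0],0],[[0,0,0],[0,0,0],0]]'
python3 -c "
from h import *
plan([.4955,-.1715,.042],61.8)
"
```

```text
time_s: 4.65
eef_pos: [0.4966, -0.1716, 0.0427]
eef_rot: [-0.363, 0.364, -0.605, 0.607]
wrist_force: [-0.1, 0.1, 0.3]
opening: 0.171
t 4.65 pos [ 0.4966 -0.1716  0.0427] yawx -118.07 F [-0.1  0.1  0.3] T [-0.03  0.03  0.01] open 14.6 q [-0.56  0.33  1.86 -0.    0.95  1.51]
shift_tool_cm [ 0.042  0.07  -0.107] turn [-0.002   0.0022  0.0027] world cm [-0.11  0.01 -0.07]
```

```bash
python3 -m jog '[[[0,-0.5,0],[0,0,0],0],[[0,-1,0],[0,0,0],0],[[0,-1.5,0],[0,0,0],0],[[0,-2,0],[0,0,0],0],[[0,-2,0],[0,0,0],0],[[0,-2,0],[0,0,0],0],[[0,-2,0],[0,0,0],0],[[0,-1,0],[0,0,0],0],[[0,-0.5,0],[0,0,0],0],[[0,0,0],[0,0,0],0]]'
python3 -c "
from h import *
plan([.4402,.2460,.17],80.7)
"
```

```text
time_s: 5.48
eef_pos: [0.4925, -0.1685, 0.1735]
eef_rot: [0.362, -0.366, 0.608, -0.604]
wrist_force: [0.6, -0.1, -3.8]
opening: 0.172
t 5.48 pos [ 0.4925 -0.1685  0.1735] yawx -118.06 F [ 0.6 -0.1 -3.8] T [-0.06 -0.02 -0.  ] open 14.7 q [-0.56  0.13  1.79 -0.    1.23  1.51]
shift_tool_cm [-34.12    0.485 -24.113] turn [ 0.0085 -0.3274  0.0006] world cm [-5.23 41.45 -0.35]
```

```bash
python3 -m jog '[[[0,0,0],[0,-0.04,0],0],[[0,0,0],[0,-0.05,0],0],[[0,0,0],[0,-0.05,0],0],[[0,0,0],[0,-0.05,0],0],[[0,0,0],[0,-0.05,0],0],[[0,0,0],[0,-0.05,0],0],[[0,0,0],[0,-0.03,0],0],[[0,0,0],[0,0,0],0],[[0,0,0],[0,0,0],0]]'
python3 -c "
from h import *
plan([.4402,.2460,.17],80.7)
"
```

```text
time_s: 6.23
eef_pos: [0.4865, -0.165, 0.1629]
eef_rot: [0.456, -0.463, 0.546, -0.529]
wrist_force: [-0.1, 0.1, -3.3]
opening: 0.177
t 6.23 pos [ 0.4865 -0.165   0.1629] yawx -98.91 F [-0.1  0.1 -3.3] T [-0.05 -0.01  0.05] open 15.1 q [-0.56  0.14  1.8  -0.    1.23  1.17]
shift_tool_cm [-39.894  -0.137 -10.947] turn [ 0.0246  0.0069 -0.0076] world cm [-4.63 41.1   0.71]
```

```bash
python3 -m jog '[[[-1,-0.15,-0.3],[0.01,0,0],0],[[-2,-0.15,-0.6],[0.01,0,0],0],[[-3,-0.15,-0.8],[0,0,0],0],[[-3.5,-0.15,-1],[0,0,0],0],[[-3.5,-0.15,-1],[0,0,0],0],[[-3.5,-0.15,-1],[0,0,0],0],[[-3.5,-0.15,-1],[0,0,0],0],[[-3.5,-0.15,-1],[0,0,0],0],[[-3.5,-0.15,-1],[0,0,0],0],[[-3,-0.1,-0.8],[0,0,0],0],[[-2,-0.1,-0.5],[0,0,0],0],[[-1,-0.1,-0.3],[0,0,0],0]]'
python3 -c "
from h import *
plan([.4402,.2460,.17],80.7)
"
```

```text
time_s: 7.23
eef_pos: [0.4395, 0.1941, 0.1806]
eef_rot: [0.457, -0.452, 0.546, -0.538]
wrist_force: [0.0, -0.2, -3.5]
opening: 0.173
t 7.23 pos [0.4395 0.1941 0.1806] yawx -100.0 F [ 0.  -0.2 -3.5] T [-0.01  0.03  0.02] open 14.8 q [0.16 0.02 1.89 0.01 1.23 1.9 ]
shift_tool_cm [-5.112  1.128 -0.826] turn [ 0.0041 -0.0121 -0.0131] world cm [ 0.07  5.19 -1.06]
```

```bash
python3 -m jog '[[[-2,0,-0.3],[0.002,-0.006,-0.006],0],[[-1.6,0,-0.3],[0.002,-0.006,-0.006],0],[[-1,0,-0.2],[0,0,0],0],[[0,0,0],[0,0,0],0],[[0,0,0],[0,0,0],0],[[0,0,0],[0,0,0],0]]'
python3 -c "
from h import *
plan([.4402,.2460,.14],80.7)
from bench import imaging
I=[]
for n in('top','wrist'):
  c=imaging.camera(n); np.savez(f'pics/{n}2.npz',**c); I.append(c['frame'][:,:,::-1])
a=cv2.resize(I[0][170:330,120:300],(675,600)); a=cv2.resize(a,(400,356)); b=cv2.resize(I[1],(400,300)); o=np.vstack([a,b[:244]]); 
cv2.imwrite('pics/c2.png',np.hstack([a,cv2.copyMakeBorder(b,0,56,0,0,0)]))
"
```

```text
time_s: 7.73
eef_pos: [0.4338, 0.2479, 0.1803]
eef_rot: [0.459, -0.459, 0.539, -0.537]
wrist_force: [0.6, -0.8, -2.9]
opening: 0.175
t 7.73 pos [0.4338 0.2479 0.1803] yawx -99.08 F [ 0.6 -0.8 -2.9] T [-0.07 -0.06 -0.03] open 15.0 q [0.28 0.07 1.84 0.   1.23 2.01]
shift_tool_cm [0.091 4.028 0.67 ] turn [ 0.0015  0.0038 -0.0023] world cm [ 0.64 -0.19 -4.03]
```

View pics/c2.png

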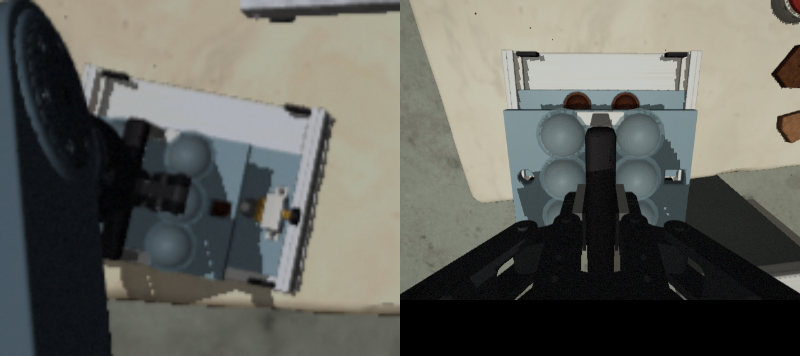

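```bash
cat >> h.py <<'E'
A=np.radians(-9.3); EX=np.array([np.cos(A),np.sin(A)]); EY=np.array([-EX[1],EX[0]]); C0=np.array([.4402,.2460])
def wristrel(c,tcp,und):
    "extents of held plate & lower plate in stand frame (mm, about C0)"
    P=cloud(c); m=blue(c)>0
    for nm,z in(("held",und+.008),("lower",.040)):
        k=m&(np.abs(P[...,2]-z)<.005); v,u=np.nonzero(k); X=ray(c,np.c_[u,v],z)[:,:2]-C0; x=X@EX*1e3; y=X@EY*1e3
        print(nm,k.sum(),"z",np.median(P[k][:,2]).round(4))
        # far edge position per y bin -> line; side edges per x bin
        e=[(b+3,np.max(x[(y>b)&(y<b+6)])) for b in range(-90,90,6) if ((y>b)&(y<b+6)).sum()>20]
        e=np.array(e); f=np.median(e[:,1]); g=np.abs(e[:,1]-f)<3; p=np.polyfit(e[g,0],e[g,1],1); print("  far edge x=",p[1].round(2),"slope deg",np.degrees(p[0]).round(2),g.sum())
        s=[(b,y[(x>b)&(x<b+4)].min(),y[(x>b)&(x<b+4)].max()) for b in range(-50,60,4) if ((x>b)&(x<b+4)).sum()>20]
        s=np.array(s); print("  y min/max med",np.median(s[:,1:],0).round(1),"centre",np.median(s[:,1:],0).mean().round(2))
    d=np.array(tcp)[:2]-C0; print("tcp in stand",(d@EX*1e3).round(2),(d@EY*1e3).round(2))
E
python3 -c "
from h import *
c=load('pics/wrist2.npz'); wristrel(c,[.4338,.2479],.1376)"
```

```text
held 8522 z 0.1448
  far edge x= 44.94 slope deg -0.16 22
  y min/max med [-68.7  67.5] centre -0.63
lower 585 z 0.0389
  far edge x= 37.21 slope deg 0.42 10
  y min/max med [-94.2  93.2] centre -0.48
tcp in stand -6.62 0.84
```

```bash
python3 -c "
from h import *
c=load('pics/wrist2.npz'); P=cloud(c); X=P[...,:2]-C0; x=X@EX*1e3; y=X@EY*1e3; k=np.abs(P[...,2]-.04)<.007; k[300:]=0
m=blue(c)>0
for b in range(-88,88,16):
  q=k&(y>b)&(y<b+16); qq=q&m; print(b,q.sum(),x[q].max().round(1) if q.any() else 0,qq.sum(),x[qq].max().round(1) if qq.any() else 0,x[qq].min().round(1) if qq.any() else 0)
cv2.imwrite('pics/w2c.png',cv2.resize(c['frame'][60:300,140:480,::-1],None,fx=2.2,fy=2.2))
t=load('pics/top2.npz'); P=cloud(t); X=P[...,:2]-C0; x=X@EX*1e3; y=X@EY*1e3; k=(blue(t)>0)&(np.abs(P[...,2]-.04)<.007); k[:, :200]=0
print('top',x[k&(y<-60)&(y>-90)].max(),x[k].min())
"
```

```text
-88 1045 91.8 38 -42.3 -50.9
-72 730 91.7 115 37.2 31.9
-56 672 52.3 80 44.6 32.0
-40 306 52.3 14 50.2 45.2
-24 502 52.3 33 49.3 31.9
-8 656 52.2 76 36.9 31.9
8 489 52.4 29 49.9 31.9
24 332 52.4 17 50.5 44.3
40 683 52.4 46 42.0 31.7
56 772 92.3 45 36.0 31.7
72 956 92.0 2 -48.1 -48.3
top 50.52849104741213 -312.40251884803456
```

View pics/w2c.png

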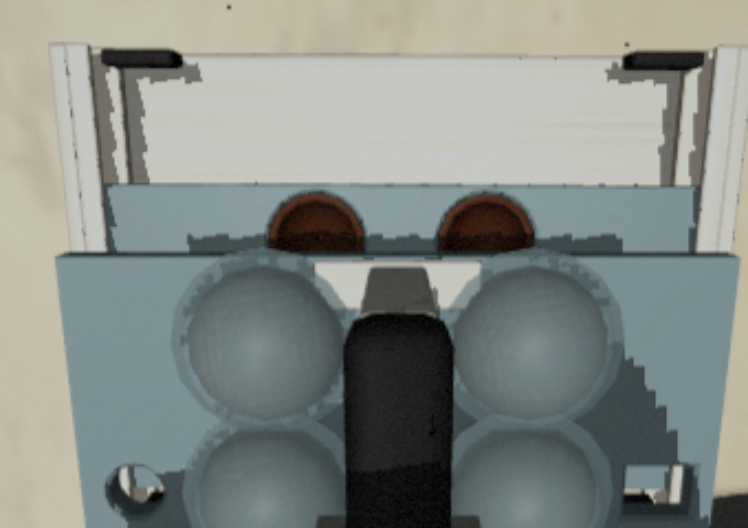

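```bash
python3 -c "
from h import *
c=load('pics/wrist2.npz'); P=cloud(c); X=P[...,:2]-C0; x=X@EX*1e3; y=X@EY*1e3
k=np.abs(P[...,2]-.047)<.004; k[300:]=0
for b in range(54,88,6):
  q=k&(x>b)&(x<b+6); l=y[q&(y>85)&(y<125)]; r=y[q&(y<-85)&(y>-125)]
  if len(l)and len(r): print(b,len(l),len(r),'inner',l.min().round(1),r.max().round(1),'outer',l.max().round(1),r.min().round(1),'mid',((l.min()+r.max())/2).round(2),((l.max()+r.min())/2).round(2))
k=np.abs(P[...,2]-.1452)<.004; k[300:]=0
for b in range(-6,44,6):
  q=k&(x>b)&(x<b+6); print(b,q.sum(),y[q].min().round(2),y[q].max().round(2),(y[q].min()+y[q].max()).round(2)/2)
for b in range(-66,66,12):
  q=k&(y>b)&(y<b+12); print(b,x[q].max().round(2),end=' ')
# slot/hole in held plate
"
```

```text
54 166 168 inner 92.4 -92.9 outer 104.3 -105.1 mid -0.23 -0.39
60 186 188 inner 91.7 -92.7 outer 104.3 -105.3 mid -0.51 -0.51
66 170 170 inner 92.4 -93.1 outer 104.2 -104.9 mid -0.36 -0.34
72 190 189 inner 92.3 -92.9 outer 104.3 -105.1 mid -0.33 -0.4
78 173 170 inner 92.2 -93.2 outer 104.6 -105.0 mid -0.5 -0.18
84 208 208 inner 85.6 -85.3 outer 104.5 -105.3 mid 0.18 -0.41
-6 771 -69.7 70.77 0.535
0 1616 -70.03 70.27 0.12
6 2178 -69.91 70.53 0.305
12 1547 -69.77 70.71 0.475
18 1313 -69.8 70.42 0.315
24 1333 -70.32 70.44 0.06
30 1672 -69.73 70.62 0.445
36 2385 -70.08 70.78 0.35
42 2057 -69.37 70.56 0.595
-66 44.66 -54 44.62 -42 45.7 -30 46.42 -18 44.6 -6 44.54 6 44.54 18 46.26 30 45.95 42 44.46 54 44.4
```

```bash
python3 -m jog '[[[0.08,1.5,0.4],[0,0,0],0],[[0,1.5,0.35],[0,0,0],0],[[0,1.2,0],[0,0,0],0],[[0,0.6,0],[0,0,0],0],[[0,0,0],[0,0,0],0],[[0,0,0],[0,0,0],0]]'
python3 -c "
from h import *
plan([.4413,.2459,.112],80.7)"
```

```text
time_s: 8.33
eef_pos: [0.4439, 0.2411, 0.1319]
eef_rot: [0.458, -0.455, 0.54, -0.54]
wrist_force: [0.0, 0.9, -3.4]
opening: 0.174
t 8.33 pos [0.4439 0.2411 0.1319] yawx -99.59 F [ 0.   0.9 -3.4] T [-0.02 -0.   -0.01] open 14.8 q [0.26 0.14 1.87 0.   1.13 2.  ]
shift_tool_cm [-0.424  1.994 -0.34 ] turn [-0.0014 -0.005  -0.0027] world cm [-0.26  0.48 -1.99]
```

```bash
python3 -m jog '[[[-0.45,0.6,-0.35],[0,-0.003,-0.003],0],[[0,0.6,0],[0,0,0],0],[[0,0.4,0],[0,0,0],0],[[0,0,0],[0,0,0],0],[[0,0,0],[0,0,0],0],[[0,0,0],[0,0,0],0]]'
python3 -c "
from h import *
plan([.4413,.2459,.112],80.7)"
```

```text
time_s: 8.83
eef_pos: [0.4423, 0.2468, 0.1165]
eef_rot: [-0.458, 0.456, -0.538, 0.54]
wrist_force: [0.4, 0.0, -2.9]
opening: 0.172
t 8.83 pos [0.4423 0.2468 0.1165] yawx -99.42 F [ 0.4  0.  -2.9] T [0.01 0.02 0.02] open 14.7 q [ 0.28  0.17  1.88 -0.    1.09  2.01]
shift_tool_cm [ 0.108  0.454 -0.082] turn [-0.0045 -0.0021 -0.0009] world cm [-0.1  -0.09 -0.45]
```

```bash
cat > rel.py <<'E'
from h import *
from bench import imaging
import sys
o=state(); c=imaging.camera('wrist'); np.savez('pics/wl.npz',**c)
P=cloud(c); X=P[...,:2]-C0; x=X@EX*1e3; y=X@EY*1e3; zz=o['eef_pos'][2]-.0427+.008
i=np.abs(P[...,2]-zz)<.004; i[300:]=0
i&=(np.abs(y)<74)&(x<62)&(x>-10)
l=(np.abs(P[...,2]-.04)<.005)&(np.abs(y)<60); l[300:]=0
r=(np.abs(P[...,2]-.047)<.004)&(x>54)&(x<84); r[300:]=0
R=[(y[r&(y>85)&(y<125)&(np.abs(x-b-3)<3)].max()+y[r&(y<-85)&(y>-125)&(np.abs(x-b-3)<3)].min())/2 for b in range(54,82,6)]
H=[(y[i&(np.abs(x-b-3)<3)].max()+y[i&(np.abs(x-b-3)<3)].min())/2 for b in range(0,44,6) if (i&(np.abs(x-b-3)<3)).sum()>50]
hx=[x[i&(np.abs(y-b-6)<6)].max() for b in(-66,-54,-18,-6,42,54) if (i&(np.abs(y-b-6)<6)).sum()]
lx=[x[l&(np.abs(y-b-4)<4)].max() for b in range(-48,48,8) if (l&(np.abs(y-b-4)<4)).sum()>3]
print('stand y',np.round(R,2),'held y',np.round(H,2),'held far x',np.round(hx,2),'low far x',np.round(lx,1))
d=o['eef_pos'][:2]-C0; print('tcp',d@EX*1e3,d@EY*1e3)
E
python3 -m jog '[[[0.1,0.2,-0.08],[-0.004,-0.002,0],0],[[0,0.2,0],[0,0,0],0],[[0,0,0],[0,0,0],0],[[0,0,0],[0,0,0],0]]'
python3 -c "
from h import *
plan([.4413,.2459,.112],80.7)"; python3 rel.py
```

```text
time_s: 9.17
eef_pos: [0.4417, 0.2461, 0.1128]
eef_rot: [-0.459, 0.457, -0.539, 0.539]
wrist_force: [-0.2, 0.2, -3.7]
opening: 0.175
t 9.17 pos [0.4417 0.2461 0.1128] yawx -99.28 F [-0.2  0.2 -3.7] T [0.03 0.03 0.06] open 14.9 q [0.27 0.17 1.88 0.   1.09 2.01]
shift_tool_cm [ 0.027  0.084 -0.037] turn [-0.0013  0.0004 -0.0014] world cm [-0.04 -0.02 -0.08]
stand y [-0.4  -0.37 -0.33 -0.66 -0.44] held y [ 0.21  0.19  0.01  0.11  0.27  0.15 -0.06 -0.04] held far x [52.66 52.65 52.7  52.67 52.83 52.77] low far x [52.3 52.4 52.3 52.4 52.3 52.3 52.4 52.3 52.4 52.4 52.4 52.4]
tcp 1.4689798708259638 0.3430918741012107
```

```bash
python3 -m jog '[[[0.05,0.2,-0.03],[0,0,0],0],[[0,0.2,0],[0,0,0],0],[[0,0.15,0],[0,0,0],0],[[0,0,0],[0,0,0],0],[[0,0,0],[0,0,0],0]]'
python3 -c "
from h import *
plan([.4413,.2455,.104],80.7)"; python3 rel.py
```

```text
time_s: 9.63
eef_pos: [0.4414, 0.2456, 0.1069]
eef_rot: [-0.459, 0.457, -0.539, 0.539]
wrist_force: [-0.3, 0.1, -4.3]
opening: 0.172
t 9.63 pos [0.4414 0.2456 0.1069] yawx -99.29 F [-0.3  0.1 -4.3] T [ 0.02  0.01 -0.01] open 14.7 q [0.27 0.18 1.89 0.   1.08 2.  ]
shift_tool_cm [ 0.008  0.286 -0.011] turn [-0.0015  0.0002 -0.0015] world cm [-0.01 -0.01 -0.29]
stand y [-0.69 -0.56 -0.25 -0.46 -0.32] held y [-0.5  -0.37 -0.3  -0.51 -0.6  -0.34 -0.45 -0.63] held far x [52.49 52.47 52.48 52.54 52.57 52.64] low far x [52.3 52.3 52.4 52.3 52.4 52.4 52.2 52.4 52.4 52.4 52.4 52.3]
tcp 1.2758848728215102 -0.24220534869448684
```

Aligned to about 0.2 mm. Descend onto the pins in small steps.

```bash
python3 -m jog '[[[0,0.15,0],[0,0,0],0],[[0,0.15,0],[0,0,0],0],[[0,0.15,0],[0,0,0],0],[[0,0.15,0],[0,0,0],0],[[0,0,0],[0,0,0],0]]'
python3 -c "
from h import *
plan([.4413,.2455,.1],80.7)"
```

```text
time_s: 10.1
eef_pos: [0.4415, 0.2456, 0.1004]
eef_rot: [-0.459, 0.457, -0.539, 0.539]
wrist_force: [-0.4, -0.9, -3.2]
opening: 0.174
t 10.1 pos [0.4415 0.2456 0.1004] yawx -99.29 F [-0.4 -0.9 -3.2] T [-0.03  0.02  0.04] open 14.9 q [0.27 0.19 1.89 0.   1.06 2.  ]
shift_tool_cm [ 0.015  0.036 -0.021] turn [-0.0018  0.0002 -0.0016] world cm [-0.02 -0.01 -0.04]
```

```bash
python3 -m jog '[[[0,0.15,0],[0,0,0],0],[[0,0.15,0],[0,0,0],0],[[0,0.15,0],[0,0,0],0],[[0,0,0],[0,0,0],0]]'; python3 -m jog '[[[0,0.15,0],[0,0,0],0],[[0,0.15,0],[0,0,0],0],[[0,0.15,0],[0,0,0],0],[[0,0,0],[0,0,0],0]]'
python3 -c "
from h import *
plan([.4413,.2455,.1],80.7)"
```

```text
time_s: 10.43
eef_pos: [0.4426, 0.2461, 0.097]
eef_rot: [-0.459, 0.456, -0.539, 0.539]
wrist_force: [-0.9, -0.5, -2.3]
opening: 0.174
time_s: 10.77
eef_pos: [0.4427, 0.2465, 0.094]
eef_rot: [-0.46, 0.456, -0.539, 0.539]
wrist_force: [-2.3, 0.6, -1.3]
opening: 0.172
t 10.77 pos [0.4427 0.2465 0.094 ] yawx -99.28 F [-2.3  0.6 -1.3] T [0.05 0.39 0.01] open 14.7 q [0.27 0.2  1.89 0.   1.05 2.  ]
shift_tool_cm [ 0.115 -0.599 -0.119] turn [-0.0036  0.0004 -0.0031] world cm [-0.14 -0.1   0.6 ]
```

```bash
python3 -m jog '[[[0.05,0.1,-0.06],[-0.003,0,-0.002],0],[[0.03,0.15,-0.04],[0,0,0],0],[[0,0.15,0],[0,0,0],0],[[0,0,0],[0,0,0],0]]'; python3 -m jog '[[[0,0.15,0],[0,0,0],0],[[0,0.15,0],[0,0,0],0],[[0,0.15,0],[0,0,0],0],[[0,0,0],[0,0,0],0]]'
python3 -c "
from h import *
plan([.4413,.2455,.083],80.7)"
```

```text
time_s: 11.1
eef_pos: [0.4427, 0.2462, 0.0917]
eef_rot: [-0.459, 0.457, -0.539, 0.539]
wrist_force: [-2.5, 0.2, -0.2]
opening: 0.174
time_s: 11.43
eef_pos: [0.4424, 0.2461, 0.0861]
eef_rot: [-0.459, 0.457, -0.539, 0.539]
wrist_force: [-0.4, -0.2, 0.0]
opening: 0.173
t 11.43 pos [0.4424 0.2461 0.0861] yawx -99.27 F [-0.4 -0.2  0. ] T [-0.06  0.13 -0.02] open 14.8 q [0.27 0.21 1.89 0.   1.03 2.  ]
shift_tool_cm [ 0.076  0.309 -0.104] turn [-0.0021  0.0005 -0.0017] world cm [-0.11 -0.06 -0.31]
```

```bash
python3 -m jog '[[[0,0.15,0],[0,0,0],0],[[0,0.15,0],[0,0,0],0],[[0,0.15,0],[0,0,0],0],[[0,0,0],[0,0,0],0]]'; python3 -m jog '[[[0,0.15,0],[0,0,0],0],[[0,0.15,0],[0,0,0],0],[[0,0,0],[0,0,0],0]]'
python3 -c "
from h import *
plan([.4413,.2455,.083],80.7)"
```

```text
time_s: 11.77
eef_pos: [0.4436, 0.2458, 0.0828]
eef_rot: [-0.459, 0.457, -0.538, 0.539]
wrist_force: [-1.5, 0.5, -3.2]
opening: 0.174
time_s: 12.02
eef_pos: [0.4452, 0.2455, 0.0828]
eef_rot: [-0.46, 0.457, -0.537, 0.54]
wrist_force: [-1.2, 0.2, -3.6]
opening: 0.175
t 12.02 pos [0.4452 0.2455 0.0828] yawx -99.22 F [-1.2  0.2 -3.6] T [-0.04  0.45 -0.02] open 15.0 q [ 0.27  0.22  1.89 -0.    1.02  2.  ]
shift_tool_cm [ 0.067 -0.025 -0.38 ] turn [-0.0065  0.0014 -0.0005] world cm [-0.39 -0.    0.02]
```

```bash
python3 -m jog '[[[0,0.3,-0.1],[-0.004,0,0],0],[[0,0.3,0],[0,0,0],0],[[0,0.3,0],[0,0,0],0]]'
python3 -c "
from h import *
plan([.4413,.2455,.083],80.7)
from bench import imaging
I=[]
for n in('scene','wrist'):
  c=imaging.camera(n); np.savez(f'pics/{n}3.npz',**c); I.append(c['frame'][:,:,::-1])
a=cv2.resize(I[0][270:440,130:340],None,fx=1.9,fy=1.9); b=cv2.resize(I[1][100:420,80:560],(400,267)); h=max(len(a),len(b))
f=lambda i:cv2.copyMakeBorder(i,0,h-len(i),0,0,0)
cv2.imwrite('pics/c3.png',np.hstack([f(a),f(b)]))
"
```

```text
time_s: 12.27
eef_pos: [0.4509, 0.2448, 0.0826]
eef_rot: [-0.462, 0.455, -0.534, 0.542]
wrist_force: [-6.2, -7.2, 24.8]
opening: 0.17
t 12.27 pos [0.4509 0.2448 0.0826] yawx -99.13 F [-6.2 -7.2 24.8] T [-1.13  1.29 -0.16] open 14.6 q [ 0.27  0.23  1.89 -0.01  1.01  2.  ]
shift_tool_cm [ 0.081 -0.059 -0.956] turn [-0.0148  0.003   0.0001] world cm [-0.96  0.07  0.04]
```

View pics/c3.png

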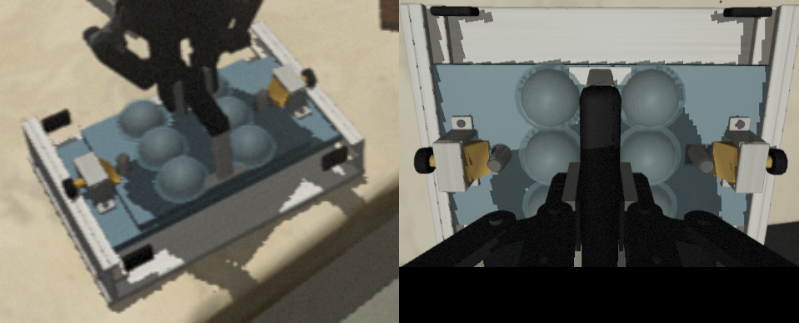

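```bash
python3 -m jog '[[[0,0,0],[0,0,0],0],[[0,0,0],[0,0,0],0],[[0,0,0],[0,0,0],3.5],[[0,0,0],[0,0,0],3.5],[[0,0,0],[0,0,0],3.5],[[0,0,0],[0,0,0],3.5],[[0,0,0],[0,0,0],3.5],[[0,0,0],[0,0,0],3.5]]'
python3 -c "
from h import *
plan([.4509,.2448,.16],80.7)"
```

```text
time_s: 13.03
eef_pos: [0.4524, 0.245, 0.0819]
eef_rot: [-0.463, 0.454, -0.534, 0.543]
wrist_force: [0.1, 0.2, -0.5]
opening: 0.415
t 13.03 pos [0.4524 0.245  0.0819] yawx -99.15 F [ 0.1  0.2 -0.5] T [ 0.01 -0.07 -0.04] open 35.5 q [ 0.27  0.23  1.88 -0.01  1.01  2.  ]
shift_tool_cm [ 3.500e-02 -7.808e+00 -6.000e-03] turn [-0.0178  0.0025 -0.0016] world cm [-0.15 -0.02  7.81]
```

Released; straight up, then back out of the top camera's view.

```bash
python3 -m jog '[[[0,-0.8,0],[-0.008,0,0],3.5],[[0,-1.2,0],[-0.008,0,0],3.5],[[0,-1.5,0],[0,0,0],3.5],[[0,-2,0],[0,0,0],3.5],[[0,-2.5,0],[0,0,0],3.5],[[0,-3,0],[0,0,0],3.5],[[0,-3,0],[0,0,0],3.5],[[0,-3,0],[0,0,0],3.5],[[0,-3,0],[0,0,0],3.5],[[0,-1,0],[0,0,0],3.5]]'
python3 -m jog '[[[2,0,-0.5],[0,0,0],3.5],[[4,0,-1],[0,0,0],3.5],[[4,0,-1],[0,0,0],3.5],[[4,0,-1],[0,0,0],3.5],[[4,0,-1],[0,0,0],3.5],[[4,0,-1],[0,0,0],3.5],[[4,0,-1],[0,0,0],3.5],[[2,0,0],[0,0,0],3.5],[[0,0,0],[0,0,0],3.5],[[0,0,0],[0,0,0],3.5],[[0,0,0],[0,0,0],3.5]]'
cat > fin.py <<'E'
from h import *
from bench import imaging
plan([.45,.245,.2],80.7)
I=[]
for n in('top','scene'):
  c=imaging.camera(n); np.savez(f'pics/{n}4.npz',**c); I.append(c['frame'][:,:,::-1])
  P=cloud(c);X=P[...,:2]-C0;x=X@EX*1e3;y=X@EY*1e3; m=(blue(c)>0)&(np.abs(y)<68)&(P[...,2]>.03)&(P[...,2]<.058)
  for xs in((-48,-10),(20,58)):
   for ys in((-66,-46),(46,66)):
    q=m&(x>xs[0])&(x<xs[1])&(y>ys[0])&(y<ys[1]); print(n,xs,ys,q.sum(),np.median(P[q][:,2]).round(4) if q.any() else '')
  c0=load(f'pics/{n}0.npz'); d=np.abs(c0['frame'].astype(int)-c['frame']).max(2)
  b=(slice(180,300),slice(315,355)) if n=='top' else (slice(225,310),slice(285,390)); print(n,'bystander diff>30 px',(d[b]>30).sum())
a=cv2.resize(I[0][195:305,140:272],None,fx=3,fy=3,interpolation=2); b=cv2.resize(I[1][270:440,130:340],None,fx=1.9,fy=1.9,interpolation=2); h=max(len(a),len(b))
f=lambda i:cv2.copyMakeBorder(i,0,h-len(i),0,0,0)
cv2.imwrite('pics/c4.png',np.hstack([f(a),f(b)]))
E
python3 fin.py
```

```text
time_s: 13.87
eef_pos: [0.4495, 0.2439, 0.3025]
eef_rot: [0.456, -0.461, 0.54, -0.536]
wrist_force: [0.2, -0.0, 0.6]
opening: 0.408
time_s: 14.78
eef_pos: [0.3384, -0.0276, 0.3071]
eef_rot: [-0.461, 0.458, -0.537, 0.537]
wrist_force: [1.1, -0.1, 1.1]
opening: 0.41
t 14.78 pos [ 0.3384 -0.0276  0.3071] yawx -98.89 F [ 1.1 -0.1  1.1] T [ 0.01  0.   -0.06] open 35.0 q [-0.44 -0.47  2.03  0.    1.58  1.29]
shift_tool_cm [-28.625  10.803   6.789] turn [-0.0025  0.0071 -0.0027] world cm [ 11.16  27.26 -10.71]
top (-48, -10) (-66, -46) 194 0.0479
top (-48, -10) (46, 66) 181 0.0478
top (20, 58) (-66, -46) 216 0.0479
top (20, 58) (46, 66) 208 0.0478
top bystander diff>30 px 1481
scene (-48, -10) (-66, -46) 249 0.0476
scene (-48, -10) (46, 66) 313 0.0477
scene (20, 58) (-66, -46) 222 0.0477
scene (20, 58) (46, 66) 271 0.0478
scene bystander diff>30 px 823
```

View pics/c4.png

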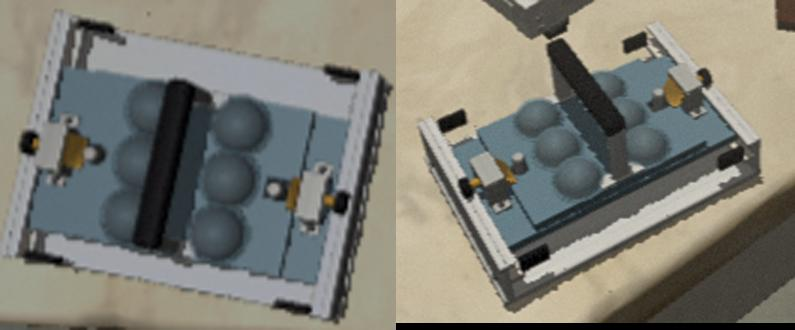

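```bash
python3 -m jog '[[[4,0,-0.6],[0,0,0],3.5],[[4,0,-0.6],[0,0,0],3.5],[[4,0,-0.6],[0,0,0],3.5],[[4,0,-0.6],[0,0,0],3.5],[[4,0,-0.6],[0,0,0],3.5],[[4,0,-0.6],[0,0,0],3.5],[[4,0,-0.6],[0,0,0],3.5],[[4,0,-0.6],[0,0,0],3.5],[[2,0,0],[0,0,0],3.5],[[0,0,0],[0,0,0],3.5],[[0,0,0],[0,0,0],3.5]]'
python3 fin.py | grep diff
python3 - <<'E'
from h import *
for n in(0,4):
    c=load(f'pics/top{n}.npz'); g=c['frame'].max(2); h=cv2.cvtColor(c['frame'],cv2.COLOR_RGB2HSV)
    v,u=np.mgrid[:480,:640]; X=ray(c,np.c_[u.ravel(),v.ravel()],.06)[:,:2]-C0; x=(X@EX*1e3).reshape(g.shape); y=(X@EY*1e3).reshape(g.shape)
    P=cloud(c)
    for s in(1,-1):
        k=(g<60)&(s*y>88)&(s*y<112)&(np.abs(x)<25)&(P[...,2]>.052)
        b=(cv2.inRange(h,(12,90,60),(30,255,255))>0)&(s*y>55)&(s*y<90)&(np.abs(x)<25)
        print(n,s,'knob',k.sum(),'|y|',(s*y[k]).mean().round(2),'x',x[k].mean().round(1),'brass nose |y| min',np.percentile(s*y[b],[0,5,50]).round(1),b.sum())
    for nm,box,zz in(('timer',(310,360,175,220),.03),('barkA',(315,355,225,262),.012),('barkB',(315,355,264,298),.012)):
        q=np.zeros_like(g); x0,x1,y0,y1=box; q[y0:y1,x0:x1]=(h[y0:y1,x0:x1,1]>140); m=cv2.moments(q); print('  ',nm,round(m['m10']/m['m00'],2),round(m['m01']/m['m00'],2),m['m00'])
E
```

```text
time_s: 15.8
eef_pos: [0.2532, -0.359, 0.3031]
eef_rot: [0.477, -0.469, 0.526, -0.525]
wrist_force: [-0.3, 0.5, -0.8]
opening: 0.411
top bystander diff>30 px 0
scene bystander diff>30 px 823
0 1 knob 28 |y| 97.43 x -0.8 brass nose |y| min [61.6 62.6 68.4] 74
0 -1 knob 29 |y| 98.46 x -0.8 brass nose |y| min [66.2 66.5 69.8] 39
   timer 334.89 198.77 653.0
   barkA 334.1 243.94 370.0
   barkB 335.36 280.17 297.0
4 1 knob 28 |y| 97.96 x 8.2 brass nose |y| min [61.9 62.8 68.5] 72
4 -1 knob 29 |y| 99.2 x 8.4 brass nose |y| min [66.4 67.  70. ] 35
   timer 334.85 198.73 655.0
   barkA 334.12 243.97 371.0
   barkB 335.36 280.15 297.0
```

```bash
python3 -c "
from bench import ctrl
print(ctrl.hand_in(), ctrl.get_obs()['time_s'])"
```

```text
the job is handed in; nothing more can be done
the job is handed in; nothing more can be done
```

The mould is closed and handed in, at about 16 s on the robot's clock. I gripped the upper half by its handle and lined it up with the lower half by wrist camera to about 0.2 mm. I then lowered it over the pins in 1.5 mm steps, pressed it home (about 25 N read at the end), let go and backed the arm away.

**Last checks:**
- **Flush:** the plate's top measures 47.6–47.9 mm above the table near all four corners, in both camera views, against a nominal 48 mm.
- **Pins:** both pins show up through the holes.
- **Latches:** both bolts are back where they were when sprung out, within about 0.7 mm. A bolt still held back by the plate would stand about 5 mm off.
- **Bystanders:** the timer and both chocolate pieces have not moved in the top view, to within 0.05 pixel.

**Checks that were less clean:**
- **Scene camera:** its before-and-after comparison of the bystander area did not come out clean, with 823 changed pixels. The arm was in that area in the first picture, which probably explains it, but I did not check further, so the bystander check rests on the top view.
- **Slide:** the closed mould moved about 9 mm along its runners during the final press, which is within its free travel.

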